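Zero the parts scale with its bin on

ROBOT

A 6-joint arm with a two-finger parallel gripper is mounted at the origin on a cart in front of the work surface, level with it; the furniture and walls round the work are solid. World frame = base frame: x ahead of the robot, y to its left, z up, the work surface at z = 0. Lengths are in mm, angles in rad, forces in N, time in s.
With the tool pointing down it reaches from about 350 to 975 mm from the base axis. Payload 7.1 kg.
Tool frame: the origin (TCP) lies midway between the tips of the shut fingers; the grasp point (between the pads) lies 19 mm behind it (ctrl.pinch_z is the distance from the TCP to the grasp point, in mm); z points along the fingers, y is the direction in which the jaws open and shut (so a half turn about z gives the same grasp; the last joint's range is limited). The gripper opens to 88 mm and grips with 3 to 60 N. Pads are 20 mm wide; open, the fingers measure 115 mm over their backs; the gripper's body (75 mm by 178 mm) begins 61 mm behind the grasp point.
Start: joints at [1.167, 0.423, 1.63, -0, 1.089, -0.019], TCP at [234.576, 579.292, 222.675] pointing down, gripper open.
Joint ranges: [-3, 3], [-0.9, 2.11], [0.09, 2.58], [-1.31, 4.45], [0.11, 2.69], [-2.54, 2.54]. Speed limits (rad/s): [2.39, 2.39, 3.01, 3.14, 3.14, 3.14].

INTERFACE

Orientations are given as a rotation vector (axis times angle).
In Python, from workcell import ctrl gives the robot as it stands.
- The arm moves only by the tool jog_arm, never from a script. Its arguments are lists of equal length, an entry for each row: "xyz": the shift along the world's x, y, z in mm, a list of three; "yaw": the turn about the world's z in degrees. A call has 1 to 20 rows; each row shifts and turns the pose as measured when the row begins; what a row does not reach is not made up. A row lasts 1/12 s, in which the tool goes at most 41.7 mm and 7.16 degrees, less where a joint would pass 70% of its speed; a pose out of reach is approached as far as the arm can. A call with a gripper value outside its range is refused whole. "gripper" is the closure, from 0 (fully open) to 1 (shut), set as the call begins (left out, the last holds). The fingers move at their own pace and stop on an object; the grip force is fixed at half the most. Time passes only in rows, so rows that do not move let the fingers close. It gives the time, the measured TCP pose, the force and the opening at its end, in the units of the state.
- ctrl.get_obs(): the state, without advancing time (a new reading comes with each control period).
- ctrl.get_image(name): name is "side" or "top" or "wrist"; returns a dict with "img" (384x512x3 uint8, blue, green, red), "K" (3x3 intrinsics, pixels), "R" (3x3) and "t" (3): a world point X has camera coordinates R X + t. Camera axes: x right, y down, z forward; pixel columns grow to the right and rows downward; lengths in mm; the calibration is good to about 2 mm. A picture is of the moment at which its call begins. There is no depth.
- ctrl.close_job(): hands the job in, once; it reports no verdict.
Trained networks look in a picture, given as the dict that the camera call returned (one of the last four; its "shot" number tells which), for a name from the list of things; names that differ only in an ending like _2 or _b are one class to them, and where a whole thing is asked for, a point or a joint stands for the part that bears it (a point fixed in the world has none). Each returns a list of dicts, best first, with "confidence" (0 to 1); they miss things now and then, are a little off and sometimes report something else, mostly with a low value. They report only what shows in the picture. A call takes as long as a camera call.
- ctrl.find_in(picture, thing): "centre" ([column, row] as shares, 0 to 1, of the picture: columns of its width, rows of its height, amid what is visible of it).
- ctrl.regions_of(picture, thing): "region" (384x512 bool, what is visible of it) and "centre" ([column, row] as shares, 0 to 1, of the picture: columns of its width, rows of its height, amid what is visible of it).
- ctrl.pinpoint(picture, thing): "centre" ([column, row] as shares, 0 to 1, of the picture: columns of its width, rows of its height: a listed point, or the origin of a listed thing).
The state is a dict: "t": time; "qpos": joint angles; "qvel": joint speeds; "joint_torque": joint torques, N m; "ee_pos": TCP position; "orientation": TCP orientation; "ft_force": force on the tool from outside, world axes, zero at the start; "moment": the same for the moment, N m; "width": finger opening in mm.
Only numpy, scipy, OpenCV 4.12 (cv2) and the standard library are available. Lean on these libraries where they do the work, as an engineer would, in place of code of your own. Each camera call takes 0.05 s, during which the arm holds its last target.

TASK

Zero the parts scale for the empty blue bin: push the bin with the fingertips, without picking it up, back off the plate's front edge until it stands squarely inside the corner marks on the weighing plate, and let go of it. Only then reach a fingertip down into the well with the green tare key, press that sunken key fully down and let it come back up. Leave the red power key and the things lying about alone.

Things in the scene. Friction and masses are not known exactly. Their poses are not given: they have to be found in the camera images.
- scale: Bench parts scale, fixed. Origin on the bench under the centre of its weighing plate; x to the scale's back (away from the robot at yaw 0), y to its left, z up. Right of the steel plate stands the grey key console, 215 (x) by 80 mm (y), centred at y = -0.150, top 60 mm above the bench, a black display hood at its back end up to 80 mm. Its wells are at x = -0.066 and 0.008; which key is in which varies.
- plate_centre (a point): Centre of the weighing plate's top face, 30 mm above the bench; axes as the scale's. The plate is 180 mm (x) by 210 mm (y). Four black corner marks on it outline a rectangle of 139 mm (x) by 184 mm (y) about this point, 15 mm larger all round than the bin's rim.
- parts_bin: Loose empty blue parts bin, open on top, 154 (own x) by 109 (own y) by 68 mm high, 0.13 to 0.23 kg; at the low end (own -x) 43 mm high. Side walls about 98 mm apart outside, below the rim. Origin: centre of its underside. It stands on the plate, long side roughly along the scale's y, 42 to 62 mm too far to the scale's front (-x) and up to 0.15 rad askew. Slides when pushed.
- tare_well (a point): Centre of the mouth of the well with the green tare key, level with the console's top, 60 mm above the bench. The well is round, 60 mm across, open to above; the key's top lies 24 mm below the mouth.
- tare_top (a point): Centre of the top of the green tare key (round, 30 mm across), at the bottom middle of its well; sinks with the key.
- tare_key (a joint): Travel of the green tare key, in m: 0 = up, 0.005 = fully down (straight down). A spring pushes it back: about 2 N to start it, 5 N to hold it fully down.
- power_well (a point): Centre of the mouth of the well with the red power key, a well and key of the same make as the tare key's; not to be pressed.
- power_key (a joint): Travel of the red power key, in m: 0 = up, 0.005 = fully down.
- screw_tub: Loose small white tub of screws, about 46 x 37 x 23 mm, on the bench to the left of the scale; origin at the centre of its underside. Bystander.
- carton: Loose small brown cardboard carton, 66 x 85 x 68 mm, on the bench to the right of the scale; origin at the centre of its underside. Bystander.
- tape_roll: Loose roll of black tape, 53 mm across, 19 mm high, lying flat on the bench to the left of the scale; origin at the centre of its underside. Bystander.

How it is judged:
By the outcome, as a careful person would: the job done as asked, in the order asked, and still so for the second after the job is handed in, with the robot touching nothing.
It also fails if it takes over 45 s, if anything falls off the work surface, if the arm or the gripper's body presses on something with over 40 N, if the wrist force passes 120 N, or if a joint passes its speed limit or range.

## Working session

There is one attempt and no reset: what is moved stays moved. The work goes in short steps, Python scripts to look and compute and a tool call to move; the robot and the scene stay as the last step left them, time stands still between calls to the robot, and variables do not carry over. Pictures are saved under pics/ and viewed, and the job is handed in when it is done.

Besides the shell and the picture viewer there is one more tool, called after ">>>" as name(argument=value, ...), one argument or row to a line, values as JSON. jog_arm: Moves the arm, as the interface text tells. Its arguments: {"type":"object","properties":{"xyz":{"type":"array","items":{"type":"array","items":{"type":"number"}}},"yaw":{"type":"array","items":{"type":"number"}},"gripper":{"type":"number"}},"required":["xyz","yaw"]}

```bash
ls; mkdir -p pics; cat > h.py <<'E'
from workcell import ctrl
import numpy as np, cv2
def shot(name,fn):
    p=ctrl.get_image(name); cv2.imwrite('pics/'+fn,p['img']); return p
def ray(p,c,z):
    u=np.array([c[0]*512,c[1]*384,1.]); d=p['R'].T@np.linalg.inv(p['K'])@u; o=-p['R'].T@p['t']
    return o+d*(z-o[2])/d[2]
def proj(p,X):
    c=p['R']@np.array(X,float)+p['t']; u=p['K']@c; return u[:2]/u[2]
E
python3 - <<'E'
from h import *
Z=dict(scale=0,plate_centre=30,parts_bin=30,tare_well=60,tare_top=36,power_well=60,screw_tub=0,carton=0,tape_roll=0)
for n in ['top','side']:
    p=shot(n,n+'1.png')
    for k,z in Z.items():
        for r in ctrl.pinpoint(p,k)[:2]:
            print(n,k,round(r['confidence'],2),np.round(np.array(r['centre'])*[512,384],1),np.round(ray(p,r['centre'],z),1))
o=ctrl.get_obs();print(o['t'],o['ee_pos'],o['orientation'],o['width'])
E
```

```text
pics
top scale 0.85 [254.5 174.5] [ 560.1 -174.4    0. ]
top plate_centre 0.56 [257.5 171.6] [ 563.7 -182.8   30. ]
top parts_bin 0.91 [260.  190.3] [ 513.4 -190.7   30. ]
top tare_well 0.84 [317.6 185.4] [ 526.7 -338.9   60. ]
top tare_top 0.39 [315.3 188.9] [ 520.1 -336.6   36. ]
top power_well 0.8 [313.1 158.7] [ 596.2 -326.6   60. ]
top screw_tub 0.43 [160.3 190.1] [510.4  85.2   0. ]
top carton 0.82 [369.1 170.4] [ 578.7 -488.3    0. ]
top tape_roll 0.75 [154.2 216.3] [437.6  98.3   0. ]
top tape_roll 0.58 [255.7 173.4] [ 563.2 -177.6    0. ]
side scale 0.66 [234.  214.4] [ 569.5 -175.9    0. ]
side plate_centre 0.73 [237.3 206.3] [ 559.6 -173.3   30. ]
side parts_bin 0.6 [257.3 204. ] [ 513.7 -192.2   30. ]
side power_well 0.17 [256.3 145.8] [ 562.6 -416.6   60. ]
side screw_tub 0.68 [226. 308.] [516.4  93.4   0. ]
side carton 0.67 [255.2 149.2] [ 582.2 -495.8    0. ]
side tape_roll 0.67 [268.9 316.7] [432.5  95.4   0. ]
1.0 [234.5780311  579.28834309 222.70588764] [6.00703133e-01 3.08361557e+00 2.61346148e-05] 87.76351836851079
```

```bash
python3 - <<'E'
import cv2
a=cv2.imread('pics/top1.png');cv2.imwrite('pics/top1c.png',cv2.resize(a[110:250,130:400],None,fx=2.9,fy=2.9,interpolation=cv2.INTER_CUBIC))
a=cv2.imread('pics/side1.png');cv2.imwrite('pics/side1c.png',cv2.resize(a[100:340,120:400],None,fx=2.5,fy=2.5,interpolation=cv2.INTER_CUBIC))
E
```

```text
(no output)
```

View pics/top1c.png

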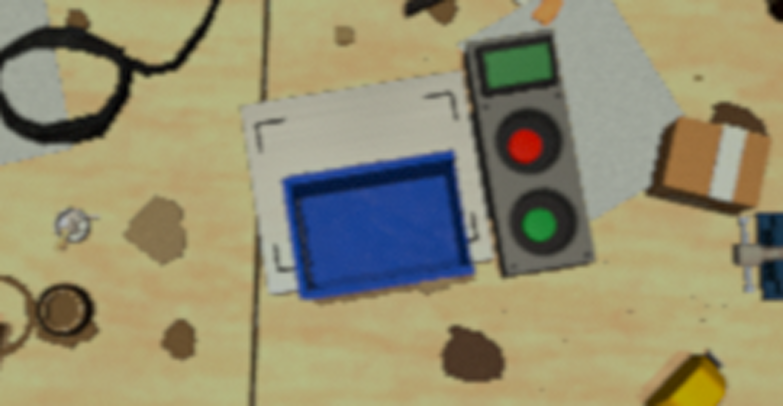

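View pics/side1c.png

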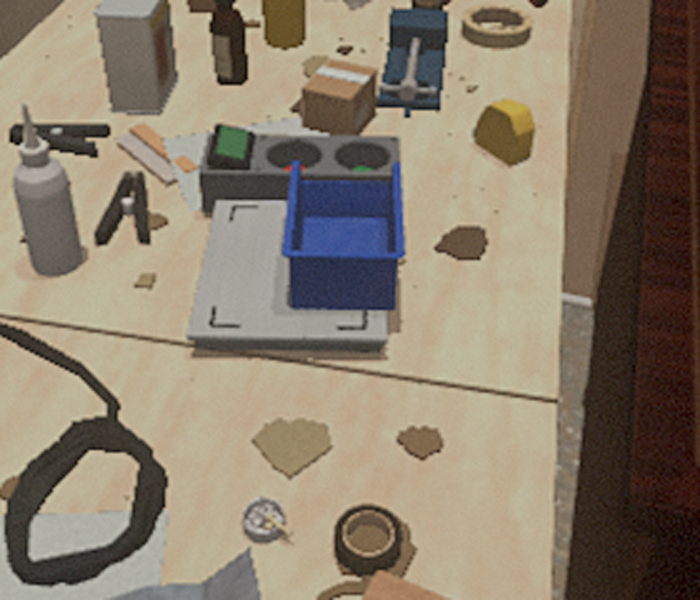

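```bash
python3 - <<'E'
from h import *
p=ctrl.get_image('top')
def R(x,y,z): return ray(p,[(x/2.9+130-.33)/512,(y/2.9+110-.33)/384],z)[:2]
M=[R(*c,30) for c in [(256,124),(452,94),(475,240),(281,271)]]
B=[R(285,180,73),R(453,153,98),R(472,272,98),R(302,298,73)]
P=[R(*c,30) for c in [(243,106),(463,72),(493,262),(272,294)]]
for n,c in [('marks',M),('plate',P),('bin',B)]:
    c=np.array(c);print(n,c.round(1).tolist(),'ctr',c.mean(0).round(1))
    f=(c[2]+c[3])/2;b=(c[0]+c[1])/2;l=(c[0]+c[3])/2;r=(c[1]+c[2])/2
    print(np.linalg.norm(b-f),np.linalg.norm(l-r),np.arctan2(*(b-f)[::-1]),np.arctan2(*(l-r)[::-1])-np.pi/2)
# overlay hypotheses
for w,z in [('tare_well',60),('power_well',60),('tare_top',36)]:
    for f in ('find_in',):
        for r in ctrl.find_in(p,w)[:1]: print(w,r['confidence'],ray(p,r['centre'],z))
E
```

```text
marks [[613.6, -74.6], [645.9, -256.4], [510.0, -279.8], [477.0, -102.6]] ctr [ 561.6 -178.3]
138.69380420104545 182.43077982804027 0.18642341993284856 0.17986005970630337
plate [[630.4, -61.8], [667.0, -266.2], [490.1, -296.5], [455.7, -95.0]] ctr [ 560.8 -179.9]
178.66244581375736 206.03812338640438 0.17869294369069347 0.17334705495012348
bin [[554.9, -107.5], [577.9, -253.8], [475.7, -271.7], [450.9, -125.9]] ctr [ 514.9 -189.7]
104.62970375208043 148.02192632519066 0.17427889385130338 0.16201495789631948
tare_well 0.53 [ 520.99745286 -330.77879099   60.        ]
power_well 0.56 [ 585.49883625 -332.16389999   60.        ]
tare_top 0.69 [ 595.96473072 -267.62764155   36.        ]
```

>>> jog_arm(
  xyz=[
    [14, -37, 0],
    [14, -37, 0],
    [14, -37, 0],
    [14, -37, 0],
    [14, -37, 0],
    [14, -37, 0],
    [14, -37, 0],
    [14, -37, 0],
    [14, -37, 0],
    [14, -37, 0],
    [14, -37, 0],
    [14, -37, 0],
    [14, -37, 0],
    [14, -37, 0],
    [14, -37, 0],
    [14, -37, 0],
    [14, -37, 0],
    [14, -37, 0],
    [14, -37, 0],
    [14, -37, 0],
  ],
  yaw=[-7, -7, -7, -7, -7, -7, -7, -7, -7, -7, -7, -7, -7, -7, -7, -7, -7, -7, -7, -7],
  gripper=0,
)

```text
t: 2.87
ee_pos: [518.5, -189.0, 226.9]
orientation: [3.102, 0.404, 0.016]
ft_force: [1.0, 0.4, 0.1]
width: 87.7
```

>>> jog_arm(
  xyz=[
    [-2, -1, 0],
    [0, 0, 0],
  ],
  yaw=[-4.5, 0],
)

```text
t: 3.03
ee_pos: [519.3, -197.8, 227.2]
orientation: [3.115, 0.257, 0.02]
ft_force: [-0.5, 1.1, -0.1]
width: 87.3
```

```bash
python3 - <<'E'
from h import *
o=ctrl.get_obs();v=o['orientation'];print(o['ee_pos'],v,np.degrees(2*np.arctan2(v[1],v[0]))-90+180)
p=shot('wrist','w1.png')
for k,z in dict(plate_centre=30,parts_bin=30,tare_well=60,power_well=60,tare_top=36).items():
    for r in ctrl.pinpoint(p,k)[:1]: print(k,r['confidence'],ray(p,r['centre'],z).round(1))
E
```

```text
[ 519.26081685 -197.79937755  227.16433423] [3.11482416 0.25715441 0.01966472] 99.43907153527702
plate_centre 0.94 [ 559.8 -177.3   30. ]
parts_bin 0.98 [ 515.8 -192.3   30. ]
tare_well 0.68 [ 527.5 -337.3   60. ]
power_well 0.7 [ 599.3 -319.3   60. ]
tare_top 0.59 [ 528.1 -335.4   36. ]
```

View pics/w1.png

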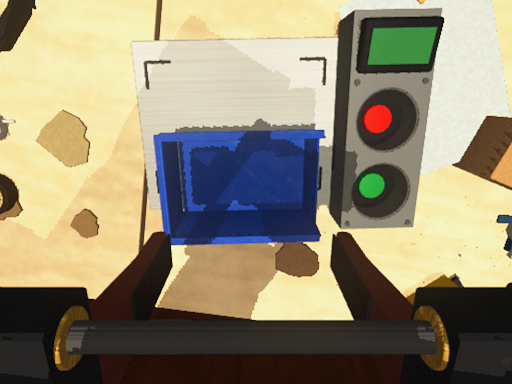

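```bash
python3 - <<'E'
from h import *
p=ctrl.get_image('wrist')
a=cv2.resize(p['img'][30:260,120:430],None,fx=2.5,fy=2.5,interpolation=cv2.INTER_CUBIC);cv2.imwrite('pics/w1c.png',a)
print('cam',-p['R'].T@p['t'])
# overlay: scale hypothesis
s=np.array([560.8,-178.5]);th=0.18
def W(x,y,z,c=s,t=th): return [c[0]+x*np.cos(t)-y*np.sin(t),c[1]+x*np.sin(t)+y*np.cos(t),z]
def poly(P,col):
    q=np.array([(proj(p,X)+.5-[120,30])*2.5 for X in P]).astype(int); cv2.polylines(a,[q],True,col,1)
poly([W(x,y,30) for x,y in [(69.5,92),(69.5,-92),(-69.5,-92),(-69.5,92)]],(0,0,255))
poly([W(x,y,30) for x,y in [(90,105),(90,-105),(-90,-105),(-90,105)]],(0,255,0))
ang=np.linspace(0,6.28,40)
for x in (-66,8): poly([W(x+30*np.cos(t),-150+30*np.sin(t),60) for t in ang],(255,255,0))
b=[515,-190.5];tb=0.168
for z,col in ((98,(255,0,255)),(73,(0,200,255))):
    poly([W(x,y,z,b,tb) for x,y in [(54.5,77),(54.5,-77),(-54.5,-77),(-54.5,77)]],col)
cv2.imwrite('pics/w1o.png',a)
E
```

```text
cam [ 599.10069046 -176.65791289  389.78579899]
```

View pics/w1o.png

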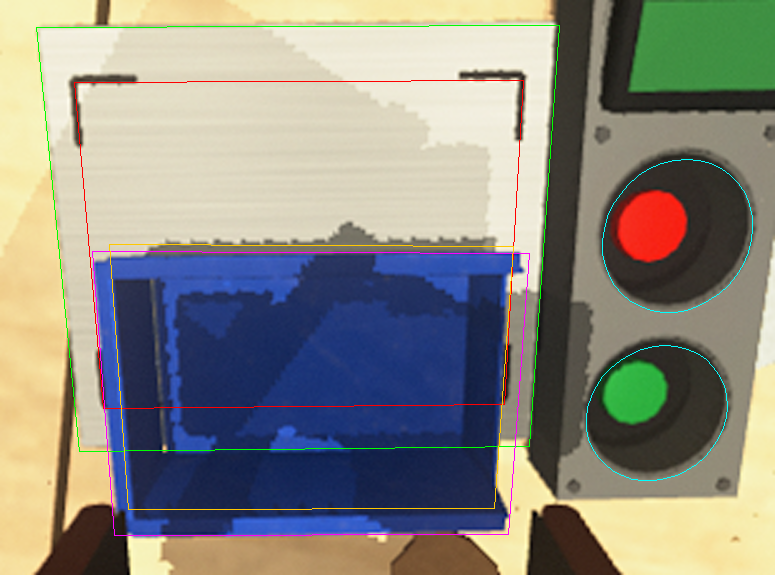

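>>> jog_arm(
  xyz=[
    [-4, 7, 0],
    [0, 0, 0],
    [0, 0, 0],
  ],
  yaw=[0.9, 0, 0],
  gripper=0.3,
)

```text
t: 3.63
ee_pos: [514.6, -185.0, 227.9]
orientation: [3.111, 0.305, 0.021]
ft_force: [-0.5, -0.6, -0.4]
width: 71.6
```

>>> jog_arm(
  xyz=[
    [0, -4, -20],
    [0, 0, -25],
    [0, 0, -25],
    [0, 0, -25],
    [0, 0, -15],
    [0, 0, -5],
    [0, 0, 0],
  ],
  yaw=[-0.5, 0, 0, 0, 0, 0, 0],
)

```text
t: 4.22
ee_pos: [516.3, -187.2, 111.8]
orientation: [3.108, 0.299, 0.031]
ft_force: [0.2, -0.5, -0.2]
width: 61.7
```

>>> jog_arm(
  xyz=[
    [-1, -3, -20],
    [0, 0, -20],
    [0, 0, -15],
    [0, 0, -8],
    [0, 0, -2],
    [0, 0, 0],
  ],
  yaw=[-0.5, 0, 0, 0, 0, 0],
)

```text
t: 4.72
ee_pos: [520.0, -191.3, 50.5]
orientation: [3.104, 0.288, 0.045]
ft_force: [-0.4, 0.4, 1.0]
width: 61.7
```

```bash
python3 - <<'E'
from h import *
p=shot('side','s2.png')
cv2.imwrite('pics/s2c.png',cv2.resize(p['img'][60:260,160:340],None,fx=3,fy=3,interpolation=cv2.INTER_CUBIC))
o=ctrl.get_obs();print(o['ee_pos'],o['orientation'],o['ft_force'])
E
```

```text
[ 520.25991168 -191.42127083   50.92645554] [3.10398098 0.28766648 0.04588805] [ 0.42845363 -0.97839768 -0.36538728]
```

View pics/s2c.png

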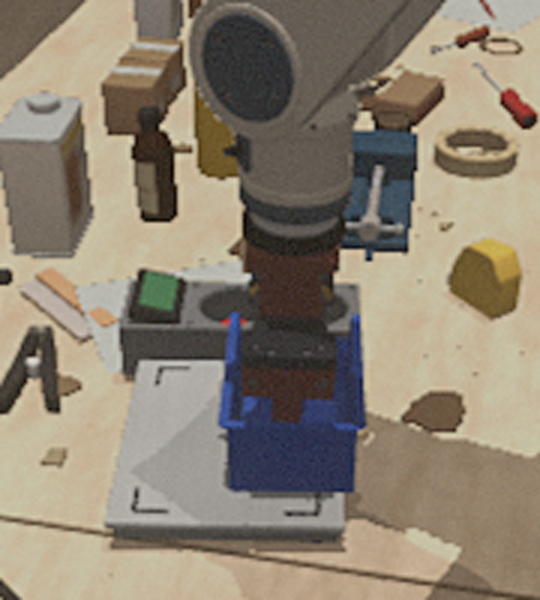

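>>> jog_arm(
  xyz=[
    [4.9, 0.9, 0],
    [4.9, 0.9, 0],
    [4.9, 0.9, 0],
    [4.9, 0.9, 0],
    [3, 0.5, 0],
    [3, 0.5, 0],
    [3, 0.5, 0],
    [3, 0.5, 0],
    [3, 0.5, 0],
    [3, 0.5, 0],
    [0, 0, 0],
  ],
  yaw=[0, 0, 0, 0, 0, 0, 0, 0, 0, 0, 0],
)

```text
t: 5.68
ee_pos: [563.9, -184.7, 55.1]
orientation: [3.101, 0.288, 0.052]
ft_force: [0.3, -0.0, 0.4]
width: 61.2
```

>>> jog_arm(
  xyz=[
    [3, 0.5, -1],
    [3, 0.5, -1],
    [3, 0.5, -1],
    [3, 0.5, -1],
    [3, 0.5, -1],
    [0, 0, 0],
  ],
  yaw=[0, 0, 0, 0, 0, 0],
)

```text
t: 6.18
ee_pos: [579.8, -181.9, 49.3]
orientation: [3.102, 0.288, 0.05]
ft_force: [-0.2, 0.1, 0.9]
width: 61.3
```

```bash
cat > chk.py <<'E'
from h import *
import sys
o=ctrl.get_obs();print(o['t'],o['ee_pos'],o['orientation'],o['ft_force'])
s=np.array([560.8,-178.5]);th=0.18
def rel(X):
    d=X[:2]-s; return np.round([d[0]*np.cos(th)+d[1]*np.sin(th),-d[0]*np.sin(th)+d[1]*np.cos(th)],1)
print('tcp rel',rel(o['ee_pos']))
for n in ['top','side','wrist']:
    p=shot(n,sys.argv[1]+n+'.png')
    for k in ('parts_bin','plate_centre'):
        for r in ctrl.pinpoint(p,k)[:1]: print(n,k,round(r['confidence'],2),rel(ray(p,r['centre'],30)))
E
python3 chk.py a
```

```text
6.1833 [ 579.8178231  -181.91333161   49.34235824] [3.10193608 0.28809592 0.05029899] [-0.16072062  0.11188602  0.87175405]
tcp rel [18.1 -6.8]
top parts_bin 0.66 [-13.1 -10.8]
side parts_bin 0.63 [-14.6 -10.7]
side plate_centre 0.67 [-69.3 306.5]
wrist parts_bin 0.66 [-13.9  -2.6]
```

>>> jog_arm(
  xyz=[
    [3, 0.6, -0.3],
    [3, 0.6, -0.3],
    [3, 0.6, -0.3],
    [3, 0.6, -0.3],
    [0, 0, 0],
  ],
  yaw=[0, 0, 0, 0, 0],
)

```text
t: 7.05
ee_pos: [591.3, -179.5, 48.5]
orientation: [3.102, 0.287, 0.047]
ft_force: [0.0, 0.0, -0.2]
width: 61.4
```

```bash
python3 chk.py b
```

```text
7.05 [ 591.29349121 -179.49927388   48.45358819] [3.10243129 0.28744039 0.04711344] [ 0.00531495  0.03256937 -0.16651194]
tcp rel [29.8 -6.4]
top parts_bin 0.88 [-1.3 -8.6]
side parts_bin 0.75 [-3.6 -8.4]
wrist parts_bin 0.81 [-1.2 -3. ]
```

View pics/bwrist.png

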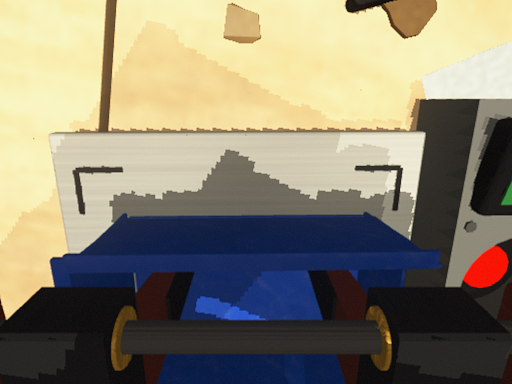

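View pics/bside.png

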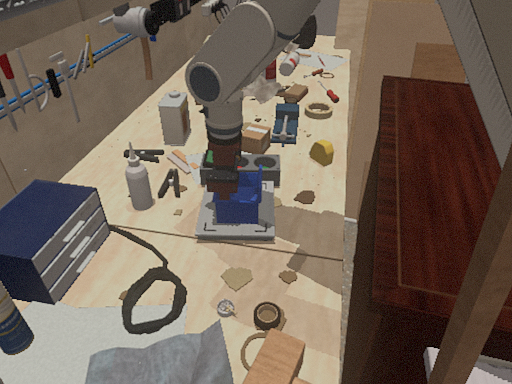

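>>> jog_arm(
  xyz=[
    [2, 0.4, 0],
    [-6, -1, 0],
    [-8, -1.5, 0],
    [-4, -0.7, 0],
    [0, 0, 15],
    [0, 0, 30],
    [-4, 0, 35],
    [-6, 0, 35],
    [-8, 0, 35],
    [-8, 0, 30],
    [0, 0, 0],
  ],
  yaw=[0, 0, 0, 0, 0, 0, 0, 0, 0, 0, 0],
)

```text
t: 8.42
ee_pos: [537.4, -181.9, 232.0]
orientation: [3.107, 0.285, 0.032]
ft_force: [1.1, -1.1, 0.3]
width: 61.6
```

```bash
cat > ov.py <<'E'
from h import *
import sys
p=ctrl.get_image('wrist')
a=p['img'].copy(); f=1.5
a=cv2.resize(a,None,fx=f,fy=f,interpolation=cv2.INTER_CUBIC)
s=np.array([560.8,-178.5]);th=0.18
def W(x,y,z): return [s[0]+x*np.cos(th)-y*np.sin(th),s[1]+x*np.sin(th)+y*np.cos(th),z]
def poly(P,col):
    q=np.array([(proj(p,X)+.5)*f for X in P]).astype(int); cv2.polylines(a,[q],True,col,1)
R=lambda u,v:[(u,v),(u,-v),(-u,-v),(-u,v)]
poly([W(x,y,30) for x,y in R(69.5,92)],(0,0,255))
poly([W(x,y,30) for x,y in R(90,105)],(0,255,0))
poly([W(x,y,98) for x,y in R(54.5,77)],(255,0,255))
ang=np.linspace(0,6.28,40)
for x in (-66,8):
    poly([W(x+30*np.cos(t),-150+30*np.sin(t),60) for t in ang],(255,255,0))
    poly([W(x+15*np.cos(t),-150+15*np.sin(t),36) for t in ang],(255,255,0))
cv2.imwrite('pics/'+sys.argv[1]+'ov.png',a)
E
python3 chk.py c; python3 ov.py c
```

```text
8.4167 [ 537.38362947 -181.92232724  232.00328728] [3.106991   0.28548978 0.03157109] [ 1.0781322  -1.08465694  0.34174884]
tcp rel [-23.7   0.8]
top parts_bin 0.88 [-2.2 -7.9]
side parts_bin 0.78 [ 4.  -6.9]
wrist parts_bin 0.78 [-0.4 -1.2]
```

View pics/cov.png

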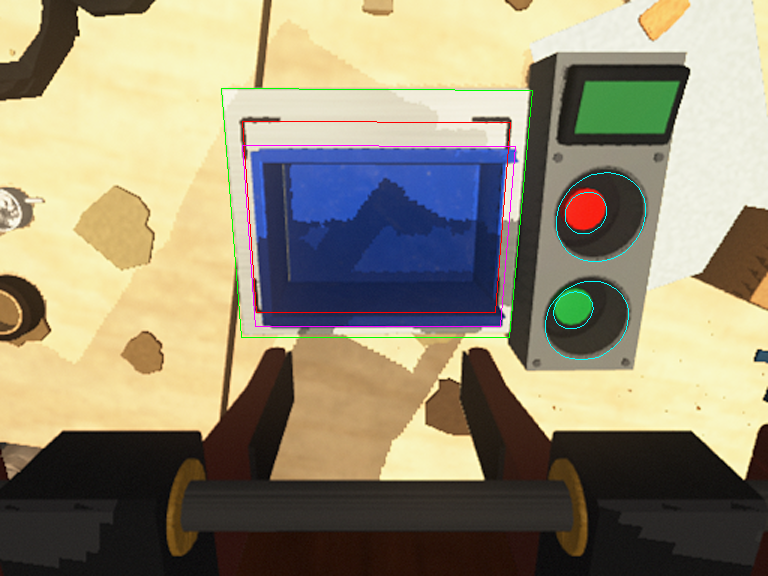

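```bash
python3 - <<'E'
from h import *
p=ctrl.get_image('wrist');w=cv2.resize(p['img'][60:235,140:350],None,fx=3.6,fy=3.3,interpolation=cv2.INTER_CUBIC);cv2.imwrite('pics/cw.png',w)
p=ctrl.get_image('side');cv2.imwrite('pics/cs.png',cv2.resize(p['img'][140:250,180:300],None,fx=5,fy=5,interpolation=cv2.INTER_CUBIC))
p=ctrl.get_image('top');cv2.imwrite('pics/ct.png',cv2.resize(p['img'][120:230,200:340],None,fx=5,fy=5,interpolation=cv2.INTER_CUBIC))
E
```

```text
(no output)
```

View pics/cw.png

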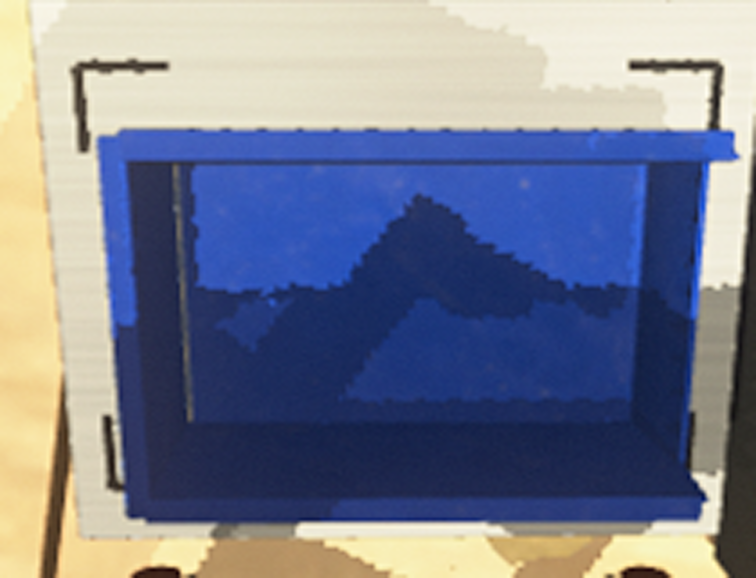

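View pics/cs.png

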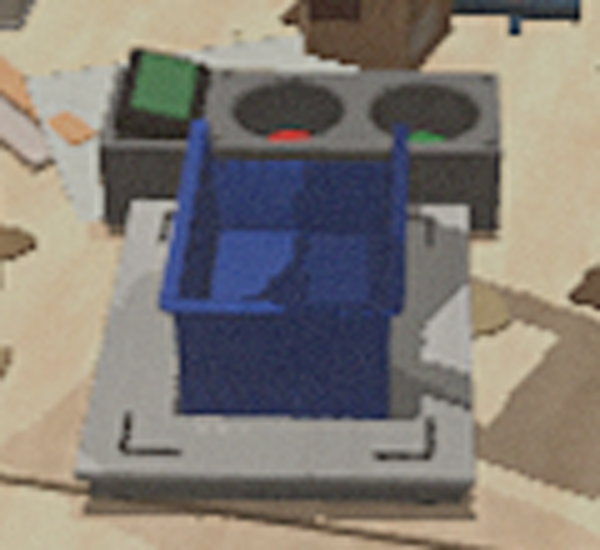

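View pics/ct.png

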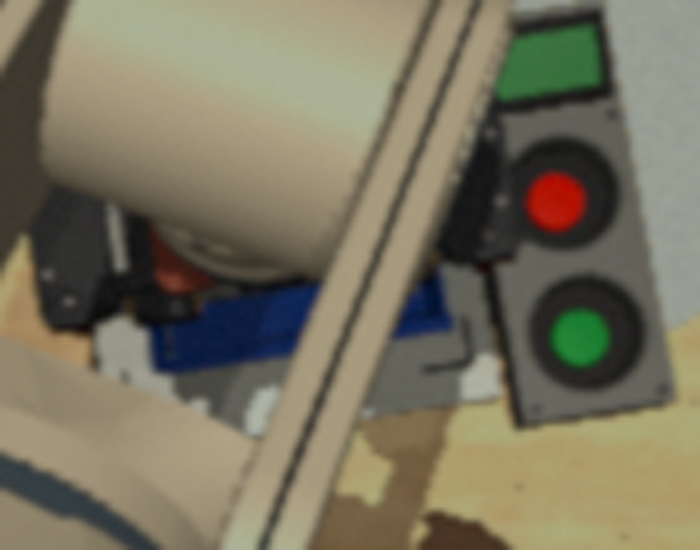

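>>> jog_arm(
  xyz=[
    [-2, -26, 0],
    [-2, -26, 0],
    [-2, -26, 0],
    [-2, -26, 0],
    [-2, -22, 0],
    [-2, -10, 0],
    [0, 0, 0],
    [0, 0, 0],
  ],
  yaw=[0, 0, 0, 0, 0, 0, 0, 0],
  gripper=1,
)

```text
t: 9.73
ee_pos: [523.6, -320.9, 224.5]
orientation: [3.112, 0.291, 0.017]
ft_force: [-0.7, -0.4, -0.4]
width: 11.5
```

```bash
python3 chk.py d; python3 ov.py d; python3 - <<'E'
from h import *
print(ctrl.get_obs()['width'])
for n in ['wrist','top']:
  p=ctrl.get_image(n)
  for k,z in dict(tare_well=60,tare_top=36).items():
    for r in ctrl.pinpoint(p,k)[:1]: print(n,k,r['confidence'],ray(p,r['centre'],z).round(1))
E
```

```text
9.7333 [ 523.58828334 -320.8720731   224.46018757] [3.1118517  0.29136064 0.01742127] [-0.65913243 -0.3617393  -0.40919255]
tcp rel [ -62.1 -133.4]
side parts_bin 0.7 [ -2.8 -13. ]
wrist parts_bin 0.95 [-1.7 -3.5]
0.40307208758676033
wrist tare_well 0.7 [ 531.9 -335.9   60. ]
wrist tare_top 0.64 [ 525.1 -338.6   36. ]
top tare_well 0.36 [ 526. -333.   60.]
```

View pics/dov.png

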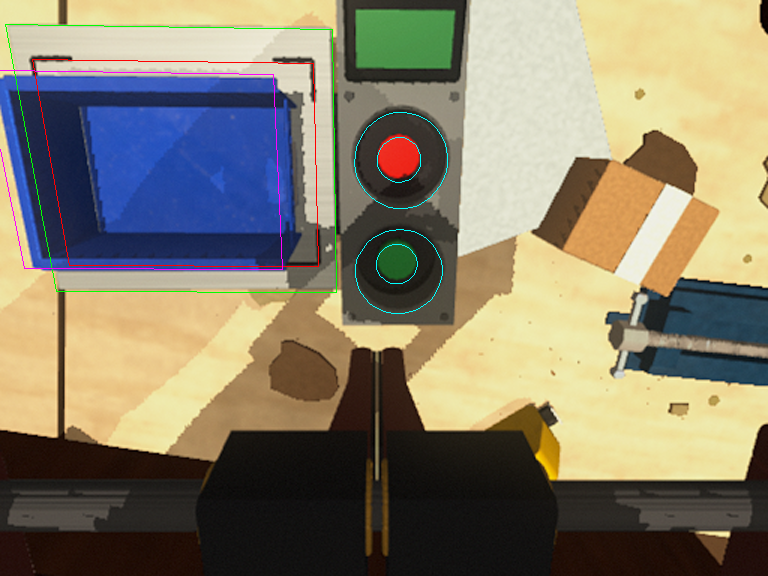

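>>> jog_arm(
  xyz=[
    [0.5, -14, -20],
    [0, -2, -30],
    [0, 0, -35],
    [0, 0, -30],
    [0, 0, -10],
    [0, 0, 0],
  ],
  yaw=[0, 0, 0, 0, 0, 0],
)

```text
t: 11.03
ee_pos: [526.4, -339.3, 99.1]
orientation: [3.105, 0.292, 0.029]
ft_force: [-0.2, -0.5, -0.0]
width: 0.5
```

>>> jog_arm(
  xyz=[
    [-3, 1, -15],
    [-1, 0, -15],
    [-0.5, 0, -10],
    [0, 0, -6],
    [0, 0, 0],
  ],
  yaw=[0, 0, 0, 0, 0],
)

```text
t: 11.45
ee_pos: [525.0, -340.3, 56.8]
orientation: [3.101, 0.292, 0.036]
ft_force: [0.3, 0.9, 0.8]
width: 0.7
```

```bash
python3 - <<'E'
from h import *
p=ctrl.get_image('top');cv2.imwrite('pics/et.png',cv2.resize(p['img'][120:230,240:380],None,fx=4,fy=4,interpolation=cv2.INTER_CUBIC))
p=ctrl.get_image('wrist');cv2.imwrite('pics/ew.png',p['img'])
print(ctrl.get_obs()['ee_pos'])
E
```

```text
[ 525.57667831 -340.68448214   57.78684534]
```

View pics/ew.png

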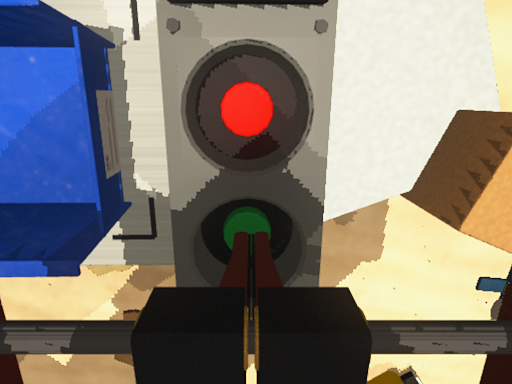

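View pics/et.png

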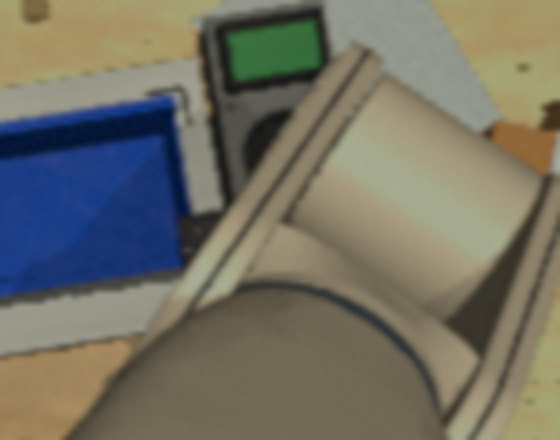

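>>> jog_arm(
  xyz=[
    [-1, 2, -6],
    [-0.5, 0, -6],
    [0, 0, -5],
    [0, 0, -2],
    [0, 0, -1],
  ],
  yaw=[0, 0, 0, 0, 0],
)

```text
t: 11.97
ee_pos: [526.0, -339.6, 39.3]
orientation: [3.097, 0.292, 0.045]
ft_force: [0.5, -0.6, 0.0]
width: 0.7
```

>>> jog_arm(
  xyz=[
    [-2, 1, -3],
    [-0.5, 0.5, -3],
    [0, 0, -2],
    [0, 0, -2],
  ],
  yaw=[0, 0, 0, 0],
)

```text
t: 12.3
ee_pos: [524.2, -338.7, 30.9]
orientation: [3.095, 0.291, 0.047]
ft_force: [-8.7, 7.2, 36.9]
width: 0.5
```

>>> jog_arm(
  xyz=[
    [0, 0, 4],
    [0, 0, 8],
    [0, 0, 12],
    [0, 0, 20],
    [0, 0, 30],
    [0, 0, 35],
    [0, 0, 35],
    [0, 0, 25],
    [0, 0, 0],
  ],
  yaw=[0, 0, 0, 0, 0, 0, 0, 0, 0],
)

```text
t: 13.05
ee_pos: [520.9, -336.4, 209.0]
orientation: [3.1, 0.291, 0.04]
ft_force: [0.5, -0.5, -0.3]
width: 0.5
```

```bash
python3 chk.py f; python3 ov.py f
```

```text
13.05 [ 520.92064497 -336.39159917  208.9607388 ] [3.09967278 0.29142055 0.04046864] [ 0.53385336 -0.48608133 -0.27876105]
tcp rel [ -67.5 -148.2]
top parts_bin 0.95 [ 2.2 -8.9]
side parts_bin 0.69 [-1.6 -0.5]
wrist parts_bin 0.72 [ 2.6 -4.3]
```

View pics/fov.png

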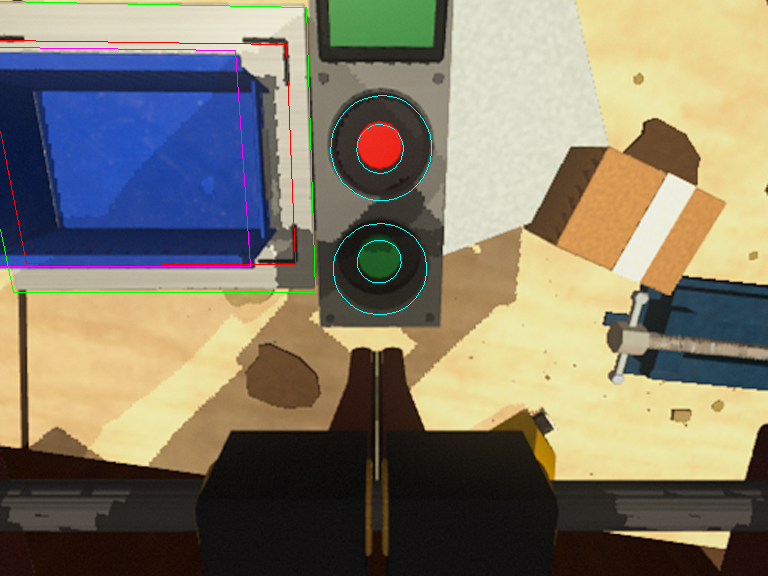

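>>> jog_arm(
  xyz=[
    [-10, 30, 5],
    [-10, 35, 5],
    [-10, 38, 0],
    [-10, 38, 0],
    [-10, 38, 0],
    [-10, 38, 0],
    [-10, 38, 0],
    [-10, 38, 0],
    [-10, 38, 0],
    [-10, 38, 0],
    [-10, 38, 0],
    [-5, 38, 0],
    [-5, 20, 0],
    [0, 0, 0],
  ],
  yaw=[0, 0, 0, 0, 0, 0, 0, 0, 0, 0, 0, 0, 0, 0],
)

```text
t: 14.72
ee_pos: [388.5, 145.8, 207.4]
orientation: [3.108, 0.28, 0.025]
ft_force: [-0.3, -0.1, -0.3]
width: 0.3
```

```bash
python3 chk.py g;  python3 - <<'E'
from h import *
p=ctrl.get_image('top');a=cv2.resize(p['img'][120:230,200:340],None,fx=5,fy=5,interpolation=cv2.INTER_CUBIC);cv2.imwrite('pics/gt.png',a)
E
```

```text
14.7167 [388.48975948 145.8134868  207.36292598] [3.10837735 0.2801136  0.02461842] [-0.31534675 -0.06890207 -0.31495045]
tcp rel [-111.5  349.9]
top plate_centre 0.66 [  11.1 -157.4]
side parts_bin 0.62 [  5.4 -11.2]
```

View pics/gt.png

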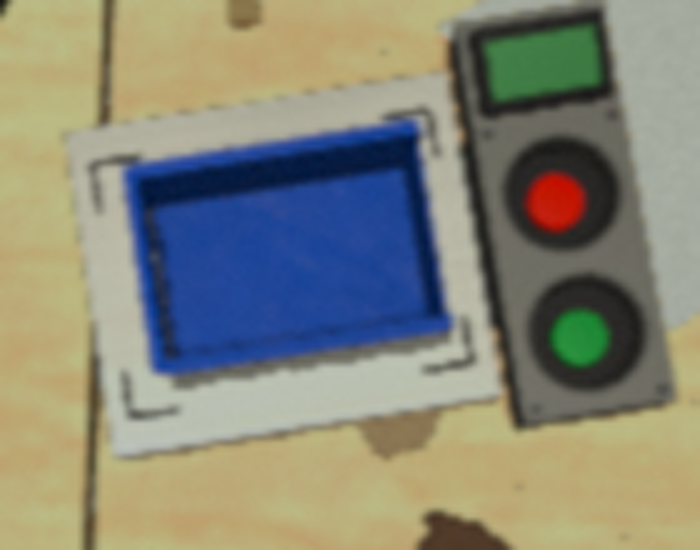

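```bash
python3 - <<'E'
from h import *
p=ctrl.get_image('top');print('cam',-p['R'].T@p['t'])
s=np.array([561.2,-179]);th=0.18
def R(x,y,z):
    X=ray(p,[(x/5+200-.4)/512,(y/5+120-.4)/384],z)[:2]-s
    return [round(X[0]*np.cos(th)+X[1]*np.sin(th),1),round(-X[0]*np.sin(th)+X[1]*np.cos(th),1)]
print('marks',[R(*c,30) for c in [(92,165),(430,112),(472,362),(132,414)]])
print('rim98',[R(*c,98) for c in [(128,170),(416,123),(448,328),(157,372)]])
E
```

```text
cam [ 412.19388751 -194.53862488 1002.68911584]
marks [[np.float64(69.8), np.float64(93.3)], [np.float64(69.7), np.float64(-91.5)], [np.float64(-67.6), np.float64(-91.6)], [np.float64(-67.0), np.float64(91.5)]]
rim98 [[np.float64(49.1), np.float64(70.0)], [np.float64(49.9), np.float64(-76.5)], [np.float64(-54.7), np.float64(-75.4)], [np.float64(-54.0), np.float64(70.5)]]
```

```bash
python3 -c "
from workcell import ctrl
print(ctrl.close_job())"
```

```text
the job is handed in; nothing more can be done
None
```

The bin now stands inside the corner marks on the weighing plate. I pressed the green tare key fully down after that, let it come back up, and handed the job in at about 15 s.

**Bin:** I pushed it from inside with the fingertips against its back wall, without gripping it, then released it and lifted clear.
- In the last clear top view, its rim centre was about 3.6 mm forward of and 3.3 mm to the right of the marks' centre. The margin all round is 15 mm.
- It was turned less than about 0.01 rad from square.

**Tare key:** I pressed it with shut fingers down to z = 30.9 mm, against 31 mm expected at full travel. The vertical force there was 37 N, so it had reached its stop. In the wrist picture after I withdrew, the key's top was back at its up height.

**Other things:** I steered clear of the red power key and the loose things. I did not re-measure where the loose things lay at the end.

**Checks that disagreed:** the trained networks placed the bin sideways anywhere from about -0.5 to -13 mm in the different views. In the last top view the network did not find the bin and misplaced the plate centre, so I relied on rim and mark corners read by eye from that picture.

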